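Slide the carving board into its stand and bar it in

ROBOT

A 6-joint arm with a two-finger parallel gripper is mounted at the origin on a cart in front of the work surface, level with it; the furniture and walls round the work are solid. World frame = base frame: x ahead of the robot, y to its left, z up, the work surface at z = 0. Lengths are in m, angles in rad, forces in N, time in s.
With the tool pointing down it reaches from about 0.225 to 0.875 m from the base axis. Payload 3.4 kg.
Tool frame: the origin (TCP) lies midway between the tips of the shut fingers; the grasp point (between the pads) lies 19 mm behind it; z points along the fingers, y is the line along which they close (so a half turn about z gives the same grasp; the last joint's range is limited). The gripper opens to 85 mm and grips with 20 to 120 N. Pads are 22 mm wide; open, the fingers measure 114 mm over their backs; the gripper's body (76 mm by 85 mm) begins 54 mm behind the grasp point. The pads swing forward as they close: fully open they stand 13 mm farther back than shut.
Start: joints at [-1.237, 0.276, 1.505, -0, 1.361, -0.121], TCP at [0.253, -0.517, 0.21] pointing down, gripper open.
Joint ranges: [-2.89, 2.89], [-0.75, 2.08], [0.22, 2.7], [-1.18, 4.32], [0.11, 2.71], [-2.7, 2.7]. Speed limits (rad/s): [2.57, 2.57, 3.14, 3.14, 3.14, 3.14].

INTERFACE

Orientations are given as a unit quaternion [w, x, y, z].
In Python, from cell import ctrl, optics, ticket gives the robot as it stands.
- The arm moves only by the tool arm_command, never from a script. Its argument "plan" is a list of rows, each a list of 3 entries, a list of its own where there are three numbers: the shift along the tool's x, y, z in m, then the turn about the tool's z in degrees, then the opening, from 0 (shut) to 1 (fully open). In form: [[[dx, dy, dz], yaw, fingers], ...]. A call has 1 to 8 rows; each row is the pose to reach, as a shift and turn from the pose commanded when the call began, along the tool's axes at that moment; what a row does not reach only later rows make up. A row lasts 1/10 s, in which the tool goes at most 50 mm and 8.59 degrees, less where a joint would pass 70% of its speed; a pose out of reach is approached as far as the arm can. A call with a gripper value outside its range is refused whole. The fingers move at their own pace and stop on an object; the grip force is fixed at half the most. Time passes only in rows, so rows that repeat a pose let the fingers close. It gives the time, the measured TCP pose, the force, the opening and the grip force at its end, in the units of the state.
- ctrl.read_state(): the state, without advancing time (a new reading comes with each control period).
- optics.camera(name): name is "scene" or "top"; returns (picture, depth): 384x512x3 uint8, blue, green, red; 384x512 float32, m along the optical axis (not along the pixel's ray), 0 where there is no reading.
- optics.calibration(name): a dict with "fx", "fy", "cx", "cy" (pixels), "k1" (the pictures are not rectified: a ray, as slopes to the right and down, at radius r is drawn at 1 + k1 r^2 times it, then the intrinsics apply), "view" (4x4, takes a point from world to camera coordinates). Camera axes: x right, y down, z forward; pixel columns grow to the right and rows downward; lengths in m; the calibration is good to about 2 mm. A picture is of the moment at which its call begins. calibration takes no time and is no camera call.
- ticket.hand_in(): hands the job in; it is judged then, once.
The state is a dict: "t": time; "q": joint angles; "dq": joint speeds; "effort": joint torques, N m; "tcp_pos": TCP position; "eef_rot": TCP orientation; "contact_force": force on the tool from outside, world axes, zero at the start; "torque": the same for the moment, N m; "opening": opening from 0.0 (shut) to 1.0 (fully open); "gripper_force": force on a finger pad.
Only numpy, scipy, OpenCV 4.12 (cv2) and the standard library are available. Lean on these libraries where they do the work, as an engineer would, in place of code of your own. Each camera call takes 0.05 s, during which the arm holds its last target. There are 200 camera calls.

TASK

Slide the carving board out of its low steel garage and along the worktop, without lifting it, into the carving stand until it is fully home against the end stop under the hood. Then lay the longer of the two steel bars across the stand's two notched posts, square and down in both notches, so that the board cannot slide out. Leave the shorter bar and the other things where they are.

Things in the scene. Friction and masses are not known exactly. Their poses are not given: they have to be found in the camera images.
- board: pale wooden carving board, 110 (x) x 170 (y) x 12 mm, 0.5 kg; origin at the centre of its underside, y along its length. A dark wooden block handle, 16 (x) x 30 (y) x 18 mm high, stands on its centre line 62 mm from the middle at each end. At the start its +y half is inside the garage and only the -y handle sticks out, its centre about 50 mm outside the mouth.
- handle_a (a point): centre of the board's handle at its -y end (board frame [0, -62, 21] mm), 9 mm below the handle's top; this is the end that goes first into the stand
- handle_b (a point): centre of the board's handle at its +y end (board frame [0, 62, 21] mm); covered by the garage at the start
- garage: low steel housing fixed to the worktop, closed at the back, 136 (x) x 112 (y) x 42 mm outside, inner width 120 mm, roof underside 37 mm above the worktop. Origin on the worktop under the middle of its open mouth; the garage runs from there to its +y, the board comes out along its -y. Foot flanges reach 81 mm to each side.
- stand: light metal carving stand fixed to the worktop, entered from its +y end; origin on the worktop under the board's home; axes parallel to the home board's. In its frame, mm: base plate 3 thick, ramp up to it from y = 175 to 145; side rails 13 high, inner faces at x = +-59, flared at y = 145 to 172; end stop face at y = -85; hood over y = -21 to -91, z = 39 to 44 (no room for fingers under it).
- home (a point): where the centre of the board's underside is when it is home (stand frame [0, 0, 3] mm)
- notch (a point): where the long bar's centre is when it lies in both notches (stand frame [0, 125, 34] mm), the bar along the stand's x. The two dark posts stand at x = +-66, y = 125; their 14 mm wide seats are 26 mm above the worktop, each a 24 mm wide notch between two horns 9 mm high.
- long_bar: the longer plain steel bar, 190 (x, its length) x 16 x 16 mm, 0.3 kg, origin at the centre of its underside; lies on the worktop behind the board's way
- long_bar_mid (a point): centre of the long bar, 8 mm above its underside
- short_bar: the shorter plain steel bar, 100 (x, its length) x 16 x 16 mm, too short to span the posts; to be left alone; origin at the centre of its underside
- timer: kitchen timer, red over white, 67 mm across, 54 mm high, origin under its centre; bystander
- spice: spice jar with red cap, 45 mm across, 106 mm high, origin under its centre; bystander
- jar: glass jar with red lid, 65 mm across, 100 mm high, origin under its centre; bystander
There are look-alikes about, which are no part of the job. What is shaped like the long_bar but brown is not meant.

How it is judged:
By the outcome, as a careful person would: the job done as asked, in the order asked, and still so for the second after the job is handed in, with the robot touching nothing.
It also fails if it takes over 61 s, if anything falls off the work surface, if the arm or the gripper's body presses on something with over 40 N, if the wrist force passes 120 N, or if a joint passes its speed limit or range.

## Working session

There is one attempt and no reset: what is moved stays moved. The work goes in short steps, Python scripts to look and compute and a tool call to move; the robot and the scene stay as the last step left them, time stands still between calls to the robot, and variables do not carry over. Pictures are saved under pics/ and viewed, at most 10 in all, crops included, and the job is handed in when it is done.

Besides the shell and the picture viewer there is one more tool, called after "Call:" by a JSON object that holds its "fn" and its "kwargs", one argument or row to a line. arm_command: Moves the arm, as the interface text tells. Its arguments: {"type":"object","properties":{"plan":{"type":"array"}},"required":["plan"]}

```bash
mkdir -p pics; ls; cat > h.py <<'E'
import numpy as np,cv2
from cell import ctrl,optics,ticket
def grab(n):
    p,d=optics.camera(n); return p,d,optics.calibration(n)
def rays(c,uv):
    uv=np.asarray(uv,float).reshape(-1,1,2)
    K=np.array([[c['fx'],0,c['cx']],[0,c['fy'],c['cy']],[0,0,1]])
    return cv2.undistortPoints(uv,K,np.array([c['k1'],0,0,0]),None,None) .reshape(-1,2) if 0 else _und(uv.reshape(-1,2),c)
def _und(uv,c):
    d=(uv-[c['cx'],c['cy']])/[c['fx'],c['fy']]; s=d.copy()
    for _ in range(20): s=d/(1+c['k1']*(s**2).sum(1,keepdims=True))
    return s
def plane(c,uv,z):
    s=rays(c,uv); V=np.array(c['view']); R=V[:3,:3];o=-R.T@V[:3,3]
    w=np.c_[s,np.ones(len(s))]@R
    return o+w*((z-o[2])/w[:,2])[:,None]
def cloud(d,c):
    v,u=np.mgrid[0:384,0:512]; s=rays(c,np.c_[u.ravel(),v.ravel()])
    V=np.array(c['view']); P=np.c_[s,np.ones(len(s))]*d.reshape(-1,1)
    return ((P-V[:3,3])@V[:3,:3]).reshape(384,512,3)
E
python3 - <<'E'
from h import *
for n in("scene","top"):
    p,d,c=grab(n); cv2.imwrite(f"pics/{n}0.png",cv2.resize(p,(800,600))); np.savez(f"{n}0.npz",p=p,d=d)
    print(n,{k:np.round(v,3).tolist() for k,v in c.items()})
print(ctrl.read_state())
E
```

```text
pics
scene {'fx': 428.9, 'fy': 428.9, 'cx': 255.53, 'cy': 195.814, 'k1': 0.039, 'view': [[-0.201, -0.98, 0.004, 0.205], [-0.813, 0.164, -0.558, 0.462], [0.546, -0.116, -0.83, 1.168], [0.0, 0.0, 0.0, 1.0]]}
top {'fx': 441.191, 'fy': 441.191, 'cx': 259.891, 'cy': 185.244, 'k1': -0.036, 'view': [[-0.087, -0.996, -0.003, 0.126], [-0.976, 0.086, -0.199, 0.536], [0.198, -0.014, -0.98, 1.684], [0.0, 0.0, 0.0, 1.0]]}
{'t': 0.1, 'q': array([-1.23697312e+00,  2.76518533e-01,  1.50598900e+00, -1.36272530e-06,
        1.36068926e+00, -1.20996705e-01]), 'dq': array([-0.00112496, -0.00203051, -0.00371791, -0.00091844, -0.00217223,
        0.00055875]), 'effort': array([ 1.59475247e-03, -4.17701125e+01, -2.46404421e+01, -1.72944522e-05,
        5.80107022e-03, -2.52224758e-06]), 'tcp_pos': array([ 0.25243139, -0.51607786,  0.20884076]), 'eef_rot': array([-7.97465058e-04,  9.74253255e-01,  2.25454990e-01, -8.58526774e-05]), 'contact_force': array([-0.20178591,  0.49166845, -0.0936986 ]), 'torque': array([-0.00931349, -0.02025903, -0.02908585]), 'gripper_force': 0.0, 'opening': 1.001066924974282}
```

View pics/top0.png

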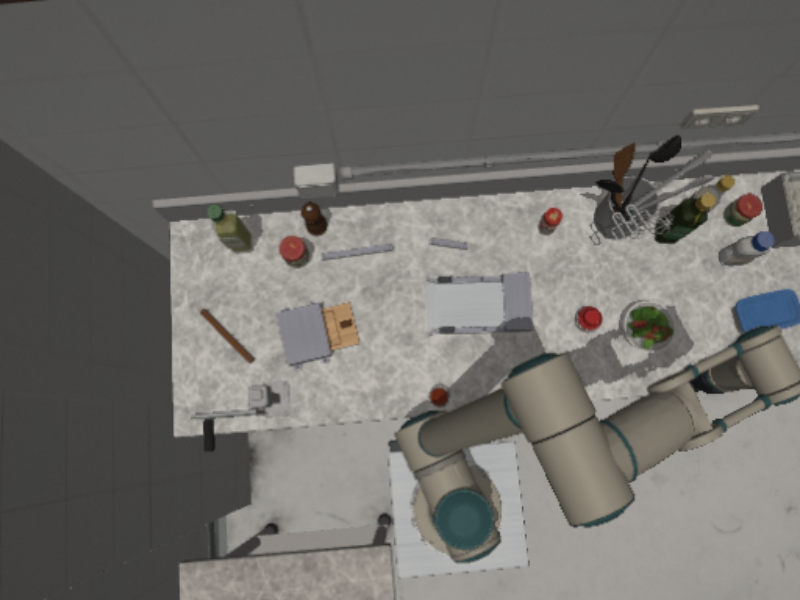

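View pics/scene0.png

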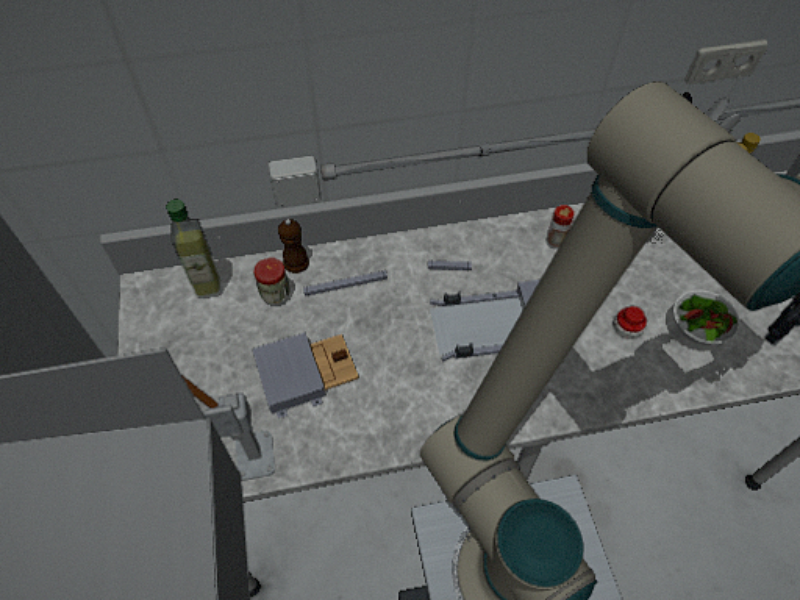

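Candidates (800x600 top view). Long bar: the grey bar at (357,252) fits; the brown bar at (227,335) is a look-alike, the grey bar at (448,243) is the short one, and the wall rail at (480,165) is not meant. Board: the orange plate at (341,326) with its handle at (346,323), half inside the garage at (305,333). Stand: (480,303), posts at (446,279) and (446,329), hood on the right at (517,302). I'll measure these and check a close crop.

```bash
cat > m.py <<'E'
from h import *
def rect(c,m,z,box,k=0):
    x0,y0,x1,y1=box; mm=np.zeros_like(m); mm[y0:y1,x0:x1]=m[y0:y1,x0:x1]
    n,l,s,ce=cv2.connectedComponentsWithStats(mm)
    i=1+np.argsort(-s[1:,4])[k]
    v,u=np.nonzero(l==i)
    P=plane(c,np.c_[u,v],z)[:,:2]
    (a,b),(w,h),an=cv2.minAreaRect((P*1000).astype(np.float32))
    pc=np.linalg.eigh(np.cov(P.T))[1][:,1]
    return len(u),np.round(P.mean(0)*1000,1),np.round([a,b,w,h,an],1),'pca',round(np.degrees(np.arctan2(pc[1],pc[0])),2)
if __name__=="__main__":
    for n in("top","scene"):
        f=np.load(n+"0.npz");p,d=f['p'],f['d'];c=optics.calibration(n)
        W=cloud(d,c); hsv=cv2.cvtColor(p,cv2.COLOR_BGR2HSV)
        org=cv2.inRange(hsv,(8,90,60),(25,255,255)); dark=((p.max(2)<75)*255).astype(np.uint8)
        z=W[...,2]; print(n,'table z',np.median(z[(abs(W[...,0]-.5)<.05)&(abs(W[...,1]-.16)<.04)]))
        np.savez(n+"W.npz",W=W)
        b=(195,180,240,235) if n=="top" else (190,205,240,260)
        print('board',rect(c,org,.012,b))
        h=((z>.008)&(z<.024)&(W[...,0]>.5)&(W[...,0]<.8)).astype(np.uint8)*255
        b=(195,150,260,170) if n=="top" else (190,165,255,195)
        print('long',rect(c,h,.016,b))
        g=((z>.03)&(z<.055)).astype(np.uint8)*255
        b=(170,185,225,240) if n=="top" else (150,205,215,270)
        print('garage',rect(c,g,.042,b))
        b=(315,165,350,220) if n=="top" else (320,170,360,240)
        print('hood',rect(c,g,.044,b))
        bb=(272,170,300,192),(272,200,300,220)
        if n=="scene": bb=(280,180,300,197),(285,215,307,232)
        for b in bb: print('post',rect(c,dark,.033,b))
        b=(212,195,230,215) if n=="top" else (208,218,226,234)
        print('handle',rect(c,dark,.03,b))
    f=np.load("top0.npz")['p'];g=np.load("scene0.npz")['p']
    cv2.imwrite("pics/c1.png",np.vstack([cv2.resize(f[140:240,170:350],(540,300)),cv2.resize(g[160:260,160:340],(540,300))]))
E
python3 m.py
```

```text
top table z -0.0002856003366930712
board (486, array([474.3, 255.8]), array([474.9, 255.6, 106.2,  74. ,   9.2]), 'pca', np.float64(-171.34))
long (183, array([665.5, 202.1]), array([665.1, 201.2,  21.9, 186.1,   1.7]), 'pca', np.float64(93.0))
garage (961, array([458.3, 347.8]), array([458.8, 347.7, 137. , 109.7,   9.2]), 'pca', np.float64(-170.91))
hood (647, array([ 492.3, -196.7]), array([ 492.5, -197.1,   70.3,  146.2,   86.7]), 'pca', np.float64(176.81))
post (31, array([568.1, -21.2]), array([568.3, -21.4,  28.1,  12.3,  85. ]), 'pca', np.float64(84.1))
post (29, array([438.2, -15. ]), array([439.3, -14.7,  31.7,  11.9,  85. ]), 'pca', np.float64(91.34))
handle (1, array([482.9, 227.6]), array([482.9, 227.6,   0. ,   0. ,   0. ]), 'pca', np.float64(nan))
scene table z -0.001280984786148507
board (615, array([470.3, 252.7]), array([471.8, 252.5, 113.3,  71.5,   9.7]), 'pca', np.float64(-170.36))
long (260, array([664.2, 197.1]), array([663.1, 197. ,  23.1, 189.4,   3.1]), 'pca', np.float64(93.12))
garage (1435, array([454.7, 345.2]), array([456.3, 344.9, 144.1, 112.2,   8.9]), 'pca', np.float64(-171.97))
hood (116, array([ 548.4, -183.7]), array([ 549.2, -178.3,   36.9,   70.5,   48.5]), 'pca', np.float64(143.12))
post (82, array([558.7, -18.3]), array([560.7, -14.1,  53.1,  29.2,  87.2]), 'pca', np.float64(102.56))
post (87, array([427.9, -12.2]), array([430.1, -10.4,  54.5,  27.9,  85.9]), 'pca', np.float64(90.29))
handle (57, array([471., 239.]), array([471.3, 239.2,  21. ,  30.9,   9.9]), 'pca', np.float64(98.41))m.py:9: RuntimeWarning: Degrees of freedom <= 0 for slice
  pc=np.linalg.eigh(np.cov(P.T))[1][:,1]
  c *= np.true_divide(1, fact)
  c *= np.true_divide(1, fact)
```

View pics/c1.png

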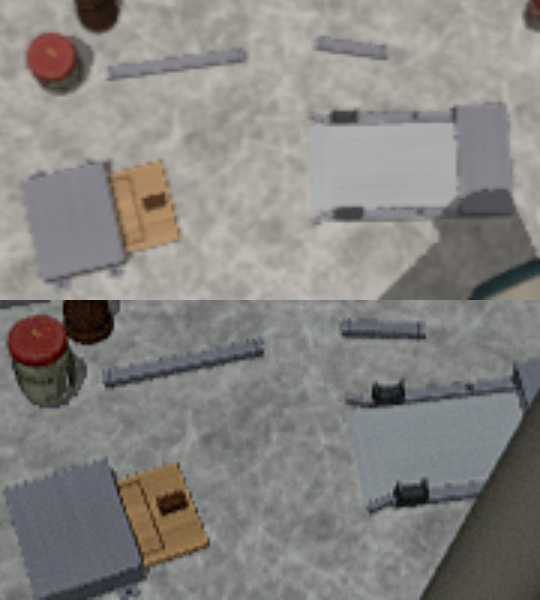

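The crop confirms it: the long grey bar is at crop (177,64) top view and (185,363) scene view. The board, its handle and the garage are at crop (145,205), and the posts at (343,116) and (347,212).

Estimates in mm: handle_a (474,240) with yaw 9.3°; stand origin (495.5,-141) with yaw -3°; notch (503,-17); long bar (665,199.5), lying along 93°.

```bash
cat > go.py <<'E'
import sys,numpy as np
from scipy.spatial.transform import Rotation as R
from cell import ctrl
s=ctrl.read_state(); w=s['eef_rot']; M=R.from_quat(np.r_[w[1:],w[0]]).as_matrix()
H=np.degrees(np.arctan2(M[1,0],M[0,0]))
print('t',round(s['t'],2),'pos',np.round(s['tcp_pos']*1000,1),'H',round(H,2),'tilt',np.round(M[:2,2],4),'op',round(s['opening'],3),'F',np.round(s['contact_force'],1),'gf',s['gripper_force'])
for a in sys.argv[1:]:
    x,y,z,h=map(float,a.split(',')); d=M.T@(np.array([x,y,z])/1000-s['tcp_pos'])
    print(a,'->',np.round(d,4).tolist(),'yaw',round(-((h-H+180)%360-180),2))
E
python3 go.py 474,240,150,99.3 474,240,15,99.3
```

```text
t 0.1 pos [ 252.4 -516.1  208.8] H 26.06 tilt [-0.0005  0.0015] op 1.001 F [-0.2  0.5 -0.1] gf 0.0
474,240,150,99.3 -> [0.5312, -0.5818, 0.0599] yaw -73.24
474,240,15,99.3 -> [0.5312, -0.5816, 0.1949] yaw -73.24
```

Call:
{"fn": "arm_command", "kwargs": {
  "plan": [
    [[0.531,-0.582,0.0],-73.2,0.6],
    [[0.531,-0.582,0.0],-73.2,0.6],
    [[0.531,-0.582,0.0],-73.2,0.6],
    [[0.531,-0.582,0.0],-73.2,0.6],
    [[0.531,-0.582,0.0],-73.2,0.6],
    [[0.531,-0.582,0.0],-73.2,0.6],
    [[0.531,-0.582,0.0],-73.2,0.6],
    [[0.531,-0.582,0.0],-73.2,0.6]
  ]
}}

```text
t: 0.9
tcp_pos: [0.3649, -0.1307, 0.2095]
eef_rot: [0.0, 0.675, 0.738, 0.0]
contact_force: [0.9, -0.5, 0.5]
opening: 0.603
gripper_force: 0.0
```

```bash
python3 go.py 474,240,150,99.3
```

```text
t 0.9 pos [ 364.9 -130.7  209.5] H 95.12 tilt [ 0.0003 -0.    ] op 0.603 F [ 0.9 -0.5  0.5] gf 0.0
474,240,150,99.3 -> [0.3595, 0.1418, 0.0595] yaw -4.18
```

Call:
{"fn": "arm_command", "kwargs": {
  "plan": [
    [[0.3595,0.142,0.0],-4.2,0.6],
    [[0.3595,0.142,0.0],-4.2,0.6],
    [[0.3595,0.142,0.0],-4.2,0.6],
    [[0.3595,0.142,0.0],-4.2,0.6],
    [[0.3595,0.142,0.0],-4.2,0.6],
    [[0.3595,0.142,0.0],-4.2,0.6],
    [[0.3595,0.142,0.0],-4.2,0.6],
    [[0.3595,0.142,0.0],-4.2,0.6]
  ]
}}

```text
t: 1.7
tcp_pos: [0.4765, 0.2405, 0.2091]
eef_rot: [-0.0, 0.649, 0.761, 0.0]
contact_force: [0.3, -1.1, 0.3]
opening: 0.605
gripper_force: 0.0
```

```bash
python3 go.py 474,240,60,99.3
python3 - <<'E'
from m import *
for n in("top","scene"):
    p,d,c=grab(n); hsv=cv2.cvtColor(p,cv2.COLOR_BGR2HSV)
    cv2.imwrite(f"pics/{n}1.png",cv2.resize(p[170:250,140:360],(800,291)))
    W=cloud(d,c);z=W[...,2]
    g=((z>.03)&(z<.055)).astype(np.uint8)*255
    print(n,'hood',rect(c,g,.044,(315,165,350,220) if n=="top" else (315,165,400,240)))
    b=(212,195,232,215) if n=="top" else (208,218,226,234)
    print('handle',rect(c,((p.max(2)<90)*255).astype(np.uint8),.03,b))
a=cv2.imread('pics/top1.png');b=cv2.imread('pics/scene1.png');cv2.imwrite('pics/c2.png',np.vstack([a,b]))
E
```

```text
t 1.7 pos [476.5 240.5 209.1] H 99.12 tilt [-0.0002  0.0005] op 0.605 F [ 0.3 -1.1  0.3] gf 0.0
474,240,60,99.3 -> [-0.0002, -0.0025, 0.1491] yaw -0.18
top hood (649, array([ 492.5, -196.9]), array([ 492.4, -197.1,   70.3,  146.3,   86.7]), 'pca', np.float64(176.91))
handle (135, array([490.9, 254.3]), array([491.4, 251.7,  68.2,  47. ,   4.3]), 'pca', np.float64(-179.21))
scene hood (348, array([ 445.9, -199.1]), array([ 452.1, -195.4,   73. ,   79. ,   86.6]), 'pca', np.float64(124.78))
handle (120, array([476.5, 255.7]), array([480.9, 250.6,  31.7,  57.4,  82. ]), 'pca', np.float64(-172.83))
```

View pics/c2.png

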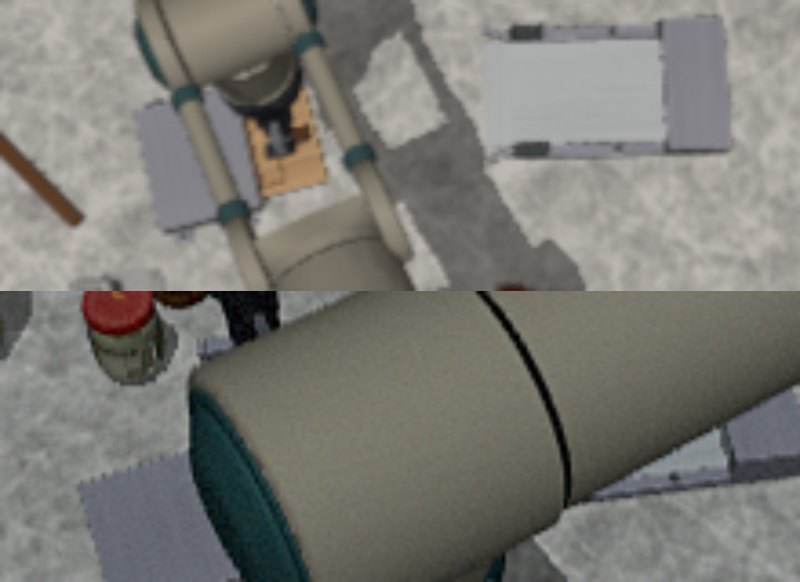

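The arm hides most of the scene view; the top view still shows the handle beside the fingertips at crop (302,132). I'll descend with the fingers half open.

Call:
{"fn": "arm_command", "kwargs": {
  "plan": [
    [[0.0,-0.0015,0.05],-0.2,0.6],
    [[0.0,-0.0015,0.1],-0.2,0.6],
    [[0.0,-0.0015,0.145],-0.2,0.6],
    [[0.0,-0.0015,0.17],-0.2,0.6],
    [[0.0,-0.0015,0.17],-0.2,0.6]
  ]
}}

```text
t: 2.3
tcp_pos: [0.4709, 0.235, 0.0359]
eef_rot: [-0.002, 0.648, 0.761, -0.004]
contact_force: [-0.1, 0.3, 0.7]
opening: 0.595
gripper_force: 0.0
```

```bash
python3 go.py 475,240,15,99.3
```

```text
t 2.3 pos [470.9 235.   35.9] H 99.19 tilt [-0.0092 -0.0037] op 0.595 F [-0.1  0.3  0.7] gf 0.0
475,240,15,99.3 -> [0.0043, 0.005, 0.0208] yaw -0.11
```

Call:
{"fn": "arm_command", "kwargs": {
  "plan": [
    [[0.0,0.0,0.0],0,0.6],
    [[0.0,0.0,0.0],0,0.6]
  ]
}}

```text
t: 2.5
tcp_pos: [0.4764, 0.2374, 0.0414]
eef_rot: [0.001, 0.648, 0.762, 0.002]
contact_force: [0.3, 0.5, -0.5]
opening: 0.601
gripper_force: 0.0
```

```bash
python3 go.py 475,240,15,99.3
```

```text
t 2.5 pos [476.4 237.4  41.4] H 99.19 tilt [0.0035 0.001 ] op 0.601 F [ 0.3  0.5 -0.5] gf 0.0
475,240,15,99.3 -> [0.0028, -0.0011, 0.0264] yaw -0.11
```

Call:
{"fn": "arm_command", "kwargs": {
  "plan": [
    [[0.001,0.0,0.005],0,0.6],
    [[0.001,0.0,0.01],0,0.6],
    [[0.001,0.0,0.015],0,0.6],
    [[0.001,0.0,0.02],0,0.6],
    [[0.001,0.0,0.02],0,0.6],
    [[0.001,0.0,0.02],0,0.6],
    [[0.001,0.0,0.02],0,0.6]
  ]
}}

```text
t: 3.2
tcp_pos: [0.4748, 0.2382, 0.0196]
eef_rot: [0.0, 0.648, 0.762, 0.0]
contact_force: [0.2, -0.0, -0.2]
opening: 0.6
gripper_force: 0.0
```

```bash
python3 go.py 475,240,15,99.3
```

```text
t 3.2 pos [474.8 238.2  19.6] H 99.21 tilt [ 0.0002 -0.    ] op 0.6 F [ 0.2 -0.  -0.2] gf 0.0
475,240,15,99.3 -> [0.0017, 0.0005, 0.0046] yaw -0.09
```

Settled. Down 4.5 mm more, then close.

Call:
{"fn": "arm_command", "kwargs": {
  "plan": [
    [[0.001,0.0,0.0045],0,0.6],
    [[0.001,0.0,0.0045],0,0.1],
    [[0.001,0.0,0.0045],0,0.0],
    [[0.001,0.0,0.0045],0,0.0],
    [[0.001,0.0,0.0045],0,0.0],
    [[0.001,0.0,0.0045],0,0.0],
    [[0.001,0.0,0.0045],0,0.0],
    [[0.001,0.0,0.0045],0,0.0]
  ]
}}

```text
t: 4.0
tcp_pos: [0.4745, 0.2392, 0.0151]
eef_rot: [0.0, 0.648, 0.762, 0.0]
contact_force: [-0.5, -0.7, 0.9]
opening: -0.003
gripper_force: 0.0
```

```bash
python3 go.py 492.8,128,15,99.3
```

```text
t 4.0 pos [474.5 239.2  15.1] H 99.21 tilt [ 0.0001 -0.0001] op -0.003 F [-0.5 -0.7  0.9] gf 0.0
492.8,128,15,99.3 -> [-0.1127, 0.0002, 0.0001] yaw -0.09
```

```bash
python3 - <<'E'
from m import *
o=[]
for n,b in(("top",(175,170,275,250)),("scene",(160,190,260,270))):
    p,d,c=grab(n); o.append(cv2.resize(p[b[1]:b[3],b[0]:b[2]],(400,320)))
cv2.imwrite('pics/c3.png',np.hstack(o))
E
```

```text
(no output)
```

View pics/c3.png

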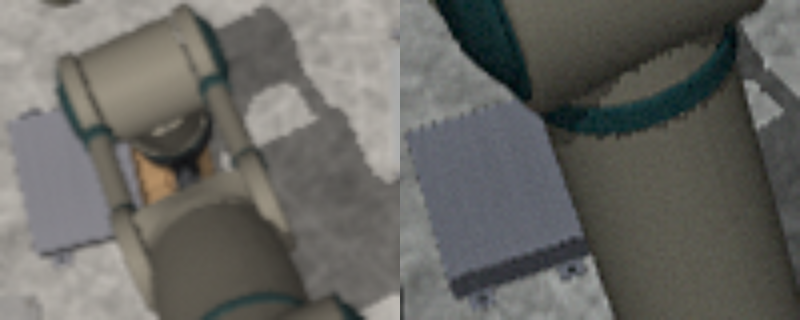

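The arm hides the handle from both cameras here. I'll re-measure it from the stored first pictures.

```bash
python3 - <<'E'
from m import *
for n,b in(("top",(212,198,232,215)),("scene",(205,215,228,240))):
    f=np.load(n+"0.npz");p=f['p'];c=optics.calibration(n);W=cloud(f['d'],c)
    m=((p.max(2)<130)*255).astype(np.uint8)
    print(n,rect(c,m,.03,b)); 
    x=W[b[1]:b[3],b[0]:b[2]]; k=(x[...,2]>.022)&(x[...,2]<.035)
    print('depth pts',k.sum(),np.round(x[k].mean(0)*1000,1),np.round(x[k].min(0)*1000),np.round(x[k].max(0)*1000))
    x=W[b[1]:b[3],b[0]:b[2],2]
    if n=="top": print(np.round(x[::1,::1]*1000).astype(int)); print(p.max(2)[b[1]:b[3],b[0]:b[2]])
E
```

```text
top (37, array([476.6, 239.8]), array([476.8, 239.5,  19.1,  28.7,  14.1]), 'pca', np.float64(104.33))
depth pts 28 [476.9 242.3  28.1] [469. 228.  22.] [485. 257.  35.]
[[  9  17  21  14  17   8  11  11  16  16   8  10  10  12   4   0  -5  -9
   -1   1]
 [  9  14  11  11  12  15  15   9  11  17  15  11  15   5   6   3   4   1
    4  -2]
 [ 16   7  13  11   7  10  15  10   9  14  10   8   9   4   6   5   2   0
  -12   2]
 [ 13  14   9   6   5  19  15  12  10  20   8  13  16   5   0   1   2  -2
   -1  -3]
 [  4  14   9  14   9  19   4  20  10  11  11   7  14   8  -2  -6  -3   5
   -1   2]
 [ 10   7   9  11  19  14   7  14  17  11  11  17  10   9   1  -1  -3   0
    1  10]
 [ 14   7  13   5  14   4   5  12  14  13  16   5   5   4  -1   5   4   1
   -2   3]
 [ 18  10   7  12   9   9  19  10  25  28  32  24  11  13   1 -10   2  -7
   -7   3]
 [ 10  15   7  10  15  27  31  37  25  35  29  27  33  11  16  -1  -4   0
   -3   3]
 [  7   0  15   9  14  26  29  32  24  29  25  32  23  11  11  -3  -5   0
   -2   3]
 [ 10  12   9  17   9  33  28  21  30  25  29  33  20  19  12  -1  -3  -4
    7 
[... 1434 characters left out ...]
9 157
  155 165]
 [177 178 178 152 161 158 115  81  92 106 121 139 161 170 171 131 140 158
  161 167]
 [178 178 178 151 160 174 150 126 153 169 170 171 171 174 174 151 152 162
  163 162]
 [175 174 173 151 151 167 171 172 171 172 174 175 178 177 177 178 159 155
  161 160]
 [168 169 169 161 148 163 175 174 177 177 177 177 176 175 170 169 127 144
  170 166]
 [171 173 174 175 150 160 178 178 176 172 170 166 161 159 160 162 128 156
  182 179]
 [174 178 179 179 152 160 172 168 163 160 160 162 161 164 167 168 146 169
  188 183]]
scene (104, array([473.8, 233. ]), array([476.9, 230.1,  34.3,  56. ,  23.8]), 'pca', np.float64(111.75))
depth pts 46 [475.4 240.   28.9] [467. 225.  23.] [487. 254.  34.]
```

```bash
cat >> h.py <<'E'
def proj(c,P):
    V=np.array(c['view']);q=(np.atleast_2d(P)@V[:3,:3].T)+V[:3,3];s=q[:,:2]/q[:,2:]
    s=s*(1+c['k1']*(s**2).sum(1,keepdims=True)); return np.round(s*[c['fx'],c['fy']]+[c['cx'],c['cy']],1)
E
python3 - <<'E'
from m import *
c=optics.calibration("top")
print(proj(c,[[.4765,.2405,.2091],[.4765,.2405,.228],[.476,.240,.03],[.4745,.2392,.015],[.4745,.2392,.06],[.4745,.2392,.09]]))
p,d,c=grab("top");W=cloud(d,c)
print('now board',rect(c,cv2.inRange(cv2.cvtColor(p,cv2.COLOR_BGR2HSV),(8,90,60),(25,255,255)),.012,(195,180,240,235)))
print(np.round(W[202:220,214:232,2]*1000).astype(int)); print(p.max(2)[202:220,214:232])
print(ctrl.read_state()['opening'])
E
```

```text
[[216.3 199.3]
 [215.8 198.4]
 [221.  207. ]
 [221.6 207.9]
 [220.5 206.2]
 [219.8 205. ]]
now board (81, array([452.7, 275.2]), array([458.7, 272.9,  54.8,  34.5,   8.7]), 'pca', np.float64(-150.14))
[[368 364 363 369 337 326 319 305 293 272 252 241 212 181  -6  -4 471 479]
 [363 362 356 324 327 311 299 282 277 262 249 228 213 178   0  -7 471 474]
 [333 325 327 311 310 301 290 273 261 249 236 205 194 171   6  -9 468 475]
 [312 311 308 300 291 283 277 260 245 247 223 210 191   3  -7   0   6 479]
 [290 289 290 287 274 265 262 248 244 235 215 197 181   2  -3   0  -2 480]
 [271 265 265 258 254 247 250 237 231 211 204 183   7  -7   2  -8   2   0]
 [255 249 246 241 244 242 237 207 204 199 184 165  12 -11  -5  -3 -10   5]
 [235 242 234 225 226 215 206 203 203 185 171  11   7  -3   2   3   7  -3]
 [209 209 207 210 211 208 200 185 180 169   5  11   9  13  -5  -7  -5   1]
 [188 195 197 194 186 190 177 169 163  98  83  15  13   9  -1  -1  -4  -5]
 [ 12  11 167 167 174 170 162 144 146  97  91  12  11  21  -1   5 -10  -5]
 [ 12  12  10  11 155 146 143 149 149 110 100   5   9   7  -2  -1 546 546]
[... 1124 characters left out ...]
2]
 [ 90  69  61  41  26  23  26  30  28  20  48  93 107 109 100  95 130 153]
 [155 137 117  83  45  25  39  48  42  26  33  85 101 101  88  94 104 135]
 [173 174 150 129  90  38  57  73  57  37  41  80  97  98  96 106 114 119]
 [176 177 152 158 123  51  66  73  58  55  59  87 100 103 108 112 115 120]
 [178 173 145 145 128  75  66  72  68  65  73  92 103 105 108 112 115 118]
 [168 164 148 137 130  91  56  72  83  94  96  99 104 104 107 110 113 117]
 [163 164 167 145 113  87  77  89  95  96  95  97 101 102 106 109 111 114]
 [168 162 155 136 115 100  94  95  95  96  99 100 103 103 104 103 104 102]
 [156 141 114  99  98  97  98  97  97 102 106 107 106 105 103 102  95  91]]
0.0037960650194134313
```

Nothing explains a full close, so I'll do a small 20 mm pull test along the exit direction. It's harmless and will show what is held.

Call:
{"fn": "arm_command", "kwargs": {
  "plan": [
    [[-0.005,0.0,0.0],0,0.0],
    [[-0.01,0.0,0.0],0,0.0],
    [[-0.015,0.0,0.0],0,0.0],
    [[-0.02,0.0,0.0],0,0.0],
    [[-0.02,0.0,0.0],0,0.0]
  ]
}}

```text
t: 4.65
tcp_pos: [0.4778, 0.2186, 0.0151]
eef_rot: [0.0, 0.648, 0.761, -0.0]
contact_force: [-0.2, -1.4, -0.7]
opening: -0.001
gripper_force: 0.0
```

```bash
python3 go.py;  python3 - <<'E'
from m import *
p,d,c=grab("top")
print('now board',rect(c,cv2.inRange(cv2.cvtColor(p,cv2.COLOR_BGR2HSV),(8,90,60),(25,255,255)),.012,(195,180,240,235)))
a=np.load("top0.npz")['p']
cv2.imwrite('pics/c4.png',np.hstack([cv2.resize(q[175:245,190:260],(400,400),interpolation=cv2.INTER_CUBIC) for q in(a,p)]))
E
```

```text
t 4.65 pos [477.8 218.6  15.1] H 99.16 tilt [-0.0001 -0.0003] op -0.001 F [-0.2 -1.4 -0.7] gf 0.0
now board (134, array([460.8, 262.1]), array([467.5, 259.3,  65.3,  45.2,  14.4]), 'pca', np.float64(-141.24))
```

View pics/c4.png

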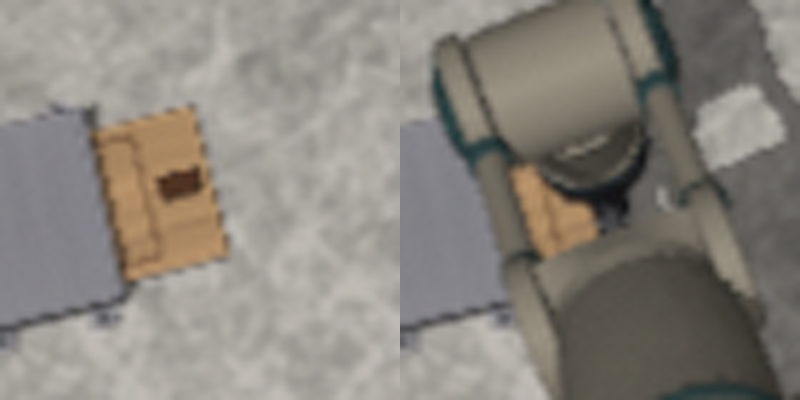

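```bash
python3 - <<'E'
from m import *
p,d,c=grab("top");W=cloud(d,c)
k=(W[...,2]>.04)&(W[...,2]<.15)&(abs(W[...,0]-.47)<.08)&(abs(W[...,1]-.22)<.07)
v,u=np.nonzero(k)
for a,b in sorted(zip(v,u)): print(a,b,np.round(W[a,b]*1000).astype(int).tolist(),p[a,b].tolist(),end=' | ')
E
```

```text
210 228 [444, 206, 148] [25, 23, 23] | 210 229 [452, 205, 93] [29, 28, 29] | 211 226 [441, 213, 148] [53, 52, 50] | 211 228 [440, 206, 147] [31, 29, 28] | 211 229 [446, 205, 108] [34, 32, 32] | 212 223 [438, 224, 150] [76, 101, 126] | 212 225 [438, 217, 146] [62, 59, 59] | 212 226 [438, 214, 143] [75, 71, 71] | 212 228 [442, 209, 110] [46, 45, 45] | 212 229 [442, 205, 109] [51, 48, 49] | 213 223 [440, 228, 107] [78, 105, 130] | 213 224 [439, 224, 110] [57, 65, 74] | 213 225 [435, 218, 140] [68, 64, 63] | 213 226 [434, 214, 142] [73, 70, 70] | 213 227 [434, 211, 139] [67, 64, 64] | 213 228 [436, 208, 123] [55, 54, 54] | 213 229 [436, 205, 121] [78, 77, 77] | 214 224 [434, 223, 121] [76, 83, 92] | 214 225 [431, 218, 140] [71, 70, 69] | 214 226 [431, 215, 138] [71, 70, 69] | 214 227 [431, 211, 135] [74, 75, 74] | 214 228 [433, 209, 119] [64, 67, 69] | 215 224 [431, 224, 118] [63, 80, 98] | 215 225 [429, 220, 126] [54, 56, 58] | 215 226 [429, 216, 129] [70, 75, 77] |
```

```bash
python3 go.py 478,219,215,99.3 440,-100,215,99.3
```

```text
t 4.75 pos [477.8 219.2  15.1] H 99.17 tilt [0.0001 0.    ] op -0.002 F [ 0.3  0.1 -0.1] gf 0.0
478,219,215,99.3 -> [-0.0002, 0.0002, -0.1999] yaw -0.13
440,-100,215,99.3 -> [-0.3091, -0.0882, -0.1999] yaw -0.13
```

Call:
{"fn": "arm_command", "kwargs": {
  "plan": [
    [[0.0,0.0,-0.05],0,0.5],
    [[0.0,0.0,-0.1],0,0.5],
    [[0.05,0.0,-0.15],0,0.5],
    [[-0.3,-0.1,-0.2],0,0.5],
    [[-0.3,-0.1,-0.2],0,0.5],
    [[-0.3,-0.1,-0.2],0,0.5],
    [[-0.3,-0.1,-0.2],0,0.5],
    [[-0.3,-0.1,-0.2],0,0.5]
  ]
}}

```text
t: 5.55
tcp_pos: [0.4399, 0.0093, 0.1964]
eef_rot: [0.0, 0.648, 0.762, 0.0]
contact_force: [0.6, -0.4, 0.1]
opening: 0.5
gripper_force: 0.0
```

```bash
python3 go.py;  python3 - <<'E'
from m import *
o=[]
for n,b in(("top",(190,175,260,245)),("scene",(185,195,255,265))):
    p,d,c=grab(n);W=cloud(d,c); np.savez(n+"1.npz",p=p,d=d)
    o.append(cv2.resize(p[b[1]:b[3],b[0]:b[2]],(400,400)))
    m=((p.max(2)<110)*255).astype(np.uint8)
    print('board',rect(c,cv2.inRange(cv2.cvtColor(p,cv2.COLOR_BGR2HSV),(8,90,60),(25,255,255)),.012,(195,180,240,255)))
    print(n,rect(c,m,.03,(212,198,240,215) if n=="top" else (205,215,235,240)))
cv2.imwrite('pics/c5.png',np.hstack(o))
E
```

```text
t 5.55 pos [439.9   9.3 196.4] H 99.29 tilt [ 0.0009 -0.0001] op 0.5 F [ 0.6 -0.4  0.1] gf 0.0
board (485, array([474.4, 255.8]), array([474.7, 256.2, 106.2,  73.2,   9.7]), 'pca', np.float64(-171.4))
top (30, array([476.8, 239.2]), array([476.6, 239.1,  16.5,  26.7,   9.3]), 'pca', np.float64(104.56))
board (618, array([470.1, 252.6]), array([471.8, 252. , 111.3,  70.4,   9.7]), 'pca', np.float64(-170.09))
scene (67, array([472.4, 239.4]), array([473.1, 239.4,  24.5,  32. ,   9.7]), 'pca', np.float64(103.32))
```

View pics/c5.png

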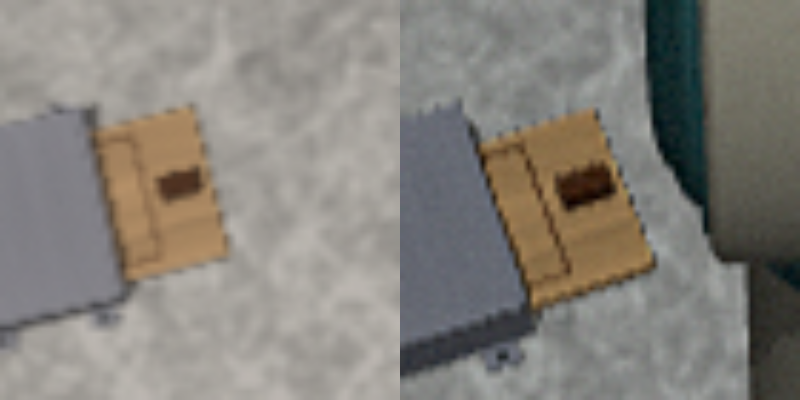

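```bash
python3 - <<'E'
from m import *
for n in("top","scene"):
    f=np.load(n+"1.npz");p,d=f['p'],f['d'];c=optics.calibration(n);W=cloud(d,c)
    print(n,'tcp px',proj(c,[[.440,.0093,.1964],[.44,.0093,.2154]]))
    k=(W[...,2]>.1)&(W[...,2]<.34)&(abs(W[...,0]-.44)<.12)&(abs(W[...,1]-.009)<.12)
    Q=W[k]*1000
    for a in range(100,340,20):
        q=Q[(Q[:,2]>=a)&(Q[:,2]<a+20)]
        if len(q): print(a,len(q),np.round(q.min(0)),np.round(q.max(0)),np.round(np.median(q,0)))
E
```

```text
top tcp px [[281.8 204.4]
 [282.1 203.5]]
260 12 [389.   9. 264.] [408.  18. 280.] [401.  15. 272.]
280 8 [383.  14. 282.] [410.  22. 298.] [401.  15. 289.]
300 25 [373. -10. 301.] [409.  23. 320.] [382.   3. 316.]
320 39 [374.  -9. 320.] [404.  15. 340.] [391.   6. 325.]
scene tcp px [[293.  194.3]
 [293.5 190.6]]
300 3 [498.  23. 314.] [500.  24. 319.] [499.  23. 316.]
320 1 [503.  23. 321.] [503.  23. 321.] [503.  23. 321.]
```

```bash
python3 - <<'E'
from m import *
for n in("top",):
    f=np.load(n+"0.npz");p,d=f['p'],f['d'];c=optics.calibration(n);W=cloud(d,c)
    print(n,'tcp px',proj(c,[[.2524,-.5161,.2088],[.2524,-.5161,.2588]]))
    k=(W[...,2]>.1)&(W[...,2]<.4)&(abs(W[...,0]-.25)<.12)&(abs(W[...,1]+.516)<.12)
    Q=W[k]*1000
    for a in range(100,400,20):
        q=Q[(Q[:,2]>=a)&(Q[:,2]<a+20)]
        if len(q): print(a,len(q),np.round(q.min(0)),np.round(q.max(0)),np.round(np.median(q,0)))
    cv2.imwrite('pics/c6.png',cv2.resize(p[195:275,425:512],(652,600)))
E
```

```text
top tcp px [[436.2 243.5]
 [441.9 242.5]]
300 1 [ 225. -498.  318.] [ 225. -498.  318.] [ 225. -498.  318.]
320 2 [ 228. -498.  323.] [ 228. -496.  325.] [ 228. -497.  324.]
340 22 [ 227. -491.  342.] [ 248. -475.  360.] [ 238. -481.  350.]
360 33 [ 219. -501.  361.] [ 289. -477.  380.] [ 236. -483.  370.]
380 39 [ 217. -510.  382.] [ 259. -475.  400.] [ 238. -483.  392.]
```

View pics/c6.png

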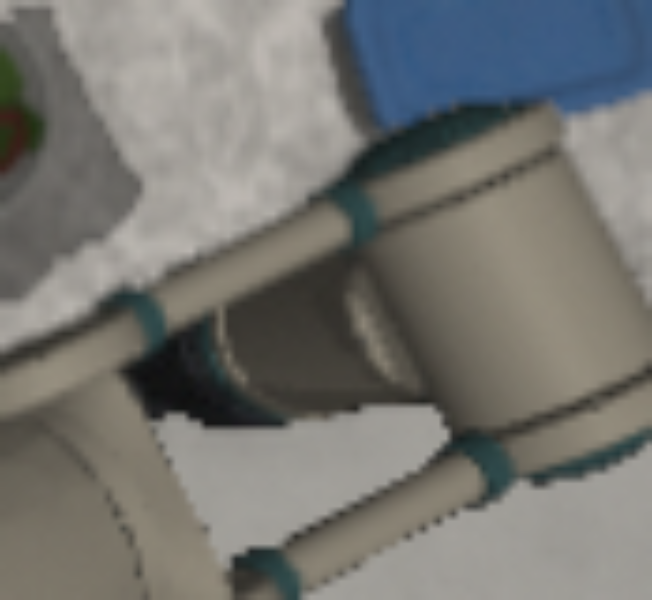

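Inconclusive, because the fingertips are always hidden. I'll use a slow touch-down with shut fingers onto the handle to calibrate the tool height.

```bash
python3 go.py 476,239.5,100,99.3 476,239.5,60,99.3
```

```text
t 5.65 pos [440.7   5.2 197.2] H 98.81 tilt [ 0.0026 -0.0036] op 0.503 F [ 0.8  0.5 -0.2] gf 0.0
476,239.5,100,99.3 -> [0.2265, 0.0706, 0.0964] yaw -0.49
476,239.5,60,99.3 -> [0.2267, 0.0705, 0.1364] yaw -0.49
```

Call:
{"fn": "arm_command", "kwargs": {
  "plan": [
    [[0.05,0.016,0.0],0,0.0],
    [[0.1,0.032,0.0],0,0.0],
    [[0.145,0.047,0.02],0,0.0],
    [[0.185,0.06,0.05],0,0.0],
    [[0.215,0.068,0.09],0,0.0],
    [[0.2265,0.0705,0.125],0,0.0],
    [[0.2265,0.0705,0.13],0,0.0],
    [[0.2265,0.0705,0.13],0,0.0]
  ]
}}

```text
t: 6.45
tcp_pos: [0.4723, 0.2457, 0.0646]
eef_rot: [-0.001, 0.647, 0.762, -0.002]
contact_force: [-0.1, -0.2, 1.0]
opening: -0.003
gripper_force: 0.0
```

Call:
{"fn": "arm_command", "kwargs": {
  "plan": [
    [[0.0,0.0,0.0],0,0.0],
    [[0.0,0.0,0.01],0,0.0],
    [[0.0,0.0,0.02],0,0.0],
    [[0.0,0.0,0.026],0,0.0],
    [[0.0,0.0,0.029],0,0.0],
    [[0.0,0.0,0.032],0,0.0],
    [[0.0,0.0,0.034],0,0.0],
    [[0.0,0.0,0.034],0,0.0]
  ]
}}

```text
t: 7.25
tcp_pos: [0.4737, 0.2454, 0.0316]
eef_rot: [-0.0, 0.648, 0.762, -0.0]
contact_force: [-0.5, -0.3, -0.1]
opening: -0.0
gripper_force: 0.0
```

```bash
python3 go.py 476,239.5,20,99.3
```

```text
t 7.25 pos [473.7 245.4  31.6] H 99.21 tilt [-0.0003 -0.0002] op -0.0 F [-0.5 -0.3 -0.1] gf 0.0
476,239.5,20,99.3 -> [-0.0061, 0.0013, 0.0116] yaw -0.09
```

Call:
{"fn": "arm_command", "kwargs": {
  "plan": [
    [[-0.006,0.001,0.0],0,0.0],
    [[-0.006,0.001,0.001],0,0.0],
    [[-0.006,0.001,0.002],0,0.0],
    [[-0.006,0.001,0.003],0,0.0],
    [[-0.006,0.001,0.004],0,0.0],
    [[-0.006,0.001,0.004],0,0.0]
  ]
}}

```text
t: 7.85
tcp_pos: [0.4756, 0.2396, 0.0277]
eef_rot: [-0.0, 0.648, 0.762, -0.0]
contact_force: [-1.0, -0.2, -0.4]
opening: 0.0
gripper_force: 0.0
```

```bash
python3 go.py 476,239.5,20,99.3
```

```text
t 7.85 pos [475.6 239.6  27.7] H 99.22 tilt [-0.0003 -0.0001] op 0.0 F [-1.  -0.2 -0.4] gf 0.0
476,239.5,20,99.3 -> [-0.0002, 0.0004, 0.0077] yaw -0.08
```

Call:
{"fn": "arm_command", "kwargs": {
  "plan": [
    [[0.0,0.0,0.006],0,0.0],
    [[0.0,0.0,0.012],0,0.0],
    [[0.0,0.0,0.013],0,0.0],
    [[0.0,0.0,0.014],0,0.0],
    [[0.0,0.0,0.015],0,0.0],
    [[0.0,0.0,0.016],0,0.0],
    [[0.0,0.0,0.016],0,0.0]
  ]
}}

```text
t: 8.55
tcp_pos: [0.4757, 0.2396, 0.0118]
eef_rot: [0.0, 0.648, 0.762, -0.0]
contact_force: [0.6, -0.1, 0.2]
opening: 0.001
gripper_force: 0.0
```

Call:
{"fn": "arm_command", "kwargs": {
  "plan": [
    [[0.0,0.0,0.001],0,0.0],
    [[0.0,0.0,0.002],0,0.0],
    [[0.0,0.0,0.002],0,0.0]
  ]
}}

```text
t: 8.85
tcp_pos: [0.4756, 0.2396, 0.0098]
eef_rot: [0.0, 0.648, 0.762, -0.0]
contact_force: [0.3, 1.5, 0.1]
opening: -0.003
gripper_force: 0.0
```

Call:
{"fn": "arm_command", "kwargs": {
  "plan": [
    [[0.0,0.0,0.001],0,0.0],
    [[0.0,0.0,0.002],0,0.0],
    [[0.0,0.0,0.003],0,0.0],
    [[0.0,0.0,0.003],0,0.0]
  ]
}}

```text
t: 9.25
tcp_pos: [0.4759, 0.2397, 0.0083]
eef_rot: [0.0, 0.648, 0.762, 0.0]
contact_force: [-2.1, -1.3, 11.5]
opening: 0.002
gripper_force: 5.7
```

Call:
{"fn": "arm_command", "kwargs": {
  "plan": [
    [[0.0,0.0,0.001],0,0.0],
    [[0.0,0.0,0.002],0,0.0],
    [[0.0,0.0,0.003],0,0.0],
    [[0.0,0.0,0.003],0,0.0]
  ]
}}

```text
t: 9.65
tcp_pos: [0.4759, 0.2397, 0.0082]
eef_rot: [0.001, 0.648, 0.762, 0.001]
contact_force: [-8.3, -3.4, 32.0]
opening: 0.003
gripper_force: 16.2
```

Contact came at measured z ≈ 8.3 mm on the 30 mm handle top, so the true tip sits about 21.7 mm above the reading. I'll back off, open, and go down in steps watching the force, aiming for a reading of z ≈ -7 (tip at about 14.5).

Call:
{"fn": "arm_command", "kwargs": {
  "plan": [
    [[0.0,0.0,-0.015],0,0.0],
    [[0.0,0.0,-0.03],0,0.6],
    [[0.0,0.0,-0.03],0,0.6],
    [[0.0,0.0,-0.02],0,0.6],
    [[0.0,0.0,-0.01],0,0.6],
    [[0.0,0.0,-0.004],0,0.6],
    [[0.0,0.0,0.0],0,0.6],
    [[0.0,0.0,0.0],0,0.6]
  ]
}}

```text
t: 10.45
tcp_pos: [0.4748, 0.2393, 0.0024]
eef_rot: [-0.001, 0.648, 0.762, -0.001]
contact_force: [0.2, -0.5, -0.6]
opening: 0.597
gripper_force: 0.0
```

```bash
python3 go.py 476,239.5,0,99.3
```

```text
t 10.45 pos [474.8 239.3   2.4] H 99.21 tilt [-0.0026 -0.001 ] op 0.597 F [ 0.2 -0.5 -0.6] gf 0.0
476,239.5,0,99.3 -> [0.0, 0.0012, 0.0024] yaw -0.09
```

Call:
{"fn": "arm_command", "kwargs": {
  "plan": [
    [[0.0,0.001,0.003],0,0.6],
    [[0.0,0.001,0.006],0,0.6],
    [[0.0,0.001,0.008],0,0.6],
    [[0.0,0.001,0.008],0,0.6]
  ]
}}

```text
t: 10.85
tcp_pos: [0.4765, 0.2397, -0.0043]
eef_rot: [-0.0, 0.648, 0.762, -0.0]
contact_force: [0.5, 0.2, -0.0]
opening: 0.599
gripper_force: 0.0
```

```bash
python3 go.py 476,239.5,-7,99.3
```

```text
t 10.85 pos [476.5 239.7  -4.3] H 99.21 tilt [-0.0003 -0.0002] op 0.599 F [ 0.5  0.2 -0. ] gf 0.0
476,239.5,-7,99.3 -> [-0.0001, -0.0006, 0.0027] yaw -0.09
```

Call:
{"fn": "arm_command", "kwargs": {
  "plan": [
    [[0.0,0.0,0.002],0,0.3],
    [[0.0,0.0,0.002],0,0.1],
    [[0.0,0.0,0.002],0,0.0],
    [[0.0,0.0,0.002],0,0.0],
    [[0.0,0.0,0.002],0,0.0],
    [[0.0,0.0,0.002],0,0.0]
  ]
}}

```text
t: 11.45
tcp_pos: [0.4769, 0.2398, -0.0059]
eef_rot: [0.0, 0.648, 0.762, 0.0]
contact_force: [-0.2, -0.5, 3.1]
opening: 0.169
gripper_force: 61.2
```

```bash
python3 go.py 493.5,132,-6.5,99.3
```

```text
t 11.45 pos [476.9 239.8  -5.9] H 99.21 tilt [0.0006 0.    ] op 0.169 F [-0.2 -0.5  3.1] gf 61.23856544494629
493.5,132,-6.5,99.3 -> [-0.1091, -0.0009, 0.0006] yaw -0.09
```

Gripped (0.169, 61 N). Now I'll pull straight out of the garage.

Call:
{"fn": "arm_command", "kwargs": {
  "plan": [
    [[-0.008,0.0,0.0],0,0.0],
    [[-0.022,0.0,0.0],0,0.0],
    [[-0.04,0.0,0.0],0,0.0],
    [[-0.058,0.0,0.0],0,0.0],
    [[-0.076,0.0,0.0],0,0.0],
    [[-0.094,0.0,0.0],0,0.0],
    [[-0.107,0.0,0.0],0,0.0],
    [[-0.112,0.0,0.0],0,0.0]
  ]
}}

```text
t: 12.25
tcp_pos: [0.4948, 0.1295, -0.0059]
eef_rot: [-0.001, 0.649, 0.761, 0.001]
contact_force: [-0.3, 7.1, 5.0]
opening: 0.17
gripper_force: 61.4
```

Call:
{"fn": "arm_command", "kwargs": {
  "plan": [
    [[0.0,0.0,0.0],0,0.0],
    [[0.0,0.0,0.0],0,0.0]
  ]
}}

```text
t: 12.45
tcp_pos: [0.4949, 0.129, -0.0059]
eef_rot: [0.0, 0.648, 0.762, -0.0]
contact_force: [-0.4, -0.8, 4.8]
opening: 0.167
gripper_force: 61.6
```

```bash
python3 go.py 508.5,70,-6,87;python3 - <<'E'
from m import *
p,d,c=grab("top")
print('board',rect(c,cv2.inRange(cv2.cvtColor(p,cv2.COLOR_BGR2HSV),(8,90,60),(25,255,255)),.012,(195,160,300,255)))
E
```

```text
t 12.45 pos [494.9 129.   -5.9] H 99.22 tilt [ 0.0006 -0.0006] op 0.167 F [-0.4 -0.8  4.8] gf 61.57761812210083
508.5,70,-6,87 -> [-0.0604, 0.004, 0.0002] yaw 12.22
board (451, array([478.1, 239.1]), array([477.4, 237. , 105.3,  72.6,   9.2]), 'pca', np.float64(-175.84))
```

Call:
{"fn": "arm_command", "kwargs": {
  "plan": [
    [[-0.01,0.0,0.0],0,0.0],
    [[-0.02,0.001,0.0],2,0.0],
    [[-0.03,0.0015,0.0],4.5,0.0],
    [[-0.04,0.002,0.0],7.5,0.0],
    [[-0.05,0.003,0.0],10,0.0],
    [[-0.0575,0.004,0.0],12.2,0.0],
    [[-0.0575,0.004,0.0],12.2,0.0],
    [[-0.0575,0.004,0.0],12.2,0.0]
  ]
}}

```text
t: 13.3
tcp_pos: [0.5068, 0.0737, -0.0059]
eef_rot: [-0.001, 0.725, 0.689, -0.0]
contact_force: [-2.8, 2.9, 7.0]
opening: 0.166
gripper_force: 61.9
```

```bash
python3 go.py
```

```text
t 13.3 pos [506.8  73.7  -5.9] H 87.02 tilt [-0.0016  0.0004] op 0.166 F [-2.8  2.9  7. ] gf 61.882617473602295
```

Call:
{"fn": "arm_command", "kwargs": {
  "plan": [
    [[0.0,0.0,0.0],0,0.4],
    [[0.0,0.0,0.0],0,0.6],
    [[0.0,0.0,-0.05],0,0.6],
    [[0.0,0.0,-0.1],0,0.6],
    [[0.0,0.0,-0.1],0,0.6]
  ]
}}

```text
t: 13.8
tcp_pos: [0.513, 0.073, 0.0997]
eef_rot: [0.005, 0.725, 0.689, 0.005]
contact_force: [0.4, 0.5, 0.4]
opening: 0.603
gripper_force: 0.0
```

```bash
python3 go.py 514.5,196,90,87; python3 - <<'E'
from m import *
for n in("top","scene"):
    p,d,c=grab(n)
    print(n,'board',rect(c,cv2.inRange(cv2.cvtColor(p,cv2.COLOR_BGR2HSV),(8,90,60),(25,255,255)),.012,(180,140,320,255)))
E
```

```text
t 13.8 pos [513.   73.   99.7] H 87.05 tilt [ 0.0132 -0.0006] op 0.603 F [0.4 0.5 0.4] gf 0.0
514.5,196,90,87 -> [0.1229, -0.005, 0.0097] yaw 0.05
top board (489, array([512. , 181.7]), array([512.5, 180.7,  76.3, 102.9,  85.9]), 'pca', np.float64(179.96))
scene board (280, array([508.2, 202.5]), array([509.7, 201.2,  36.4, 111. ,  87.1]), 'pca', np.float64(176.67))
```

Call:
{"fn": "arm_command", "kwargs": {
  "plan": [
    [[0.03,0.0,0.0],0,0.6],
    [[0.07,0.0,0.0],0,0.6],
    [[0.105,0.0,0.02],0,0.6],
    [[0.124,0.0,0.04],0,0.6],
    [[0.124,0.0,0.06],0,0.6],
    [[0.124,0.0,0.075],0,0.6],
    [[0.124,0.0,0.075],0,0.6],
    [[0.124,0.0,0.075],0,0.6]
  ]
}}

```text
t: 14.7
tcp_pos: [0.5131, 0.1966, 0.0175]
eef_rot: [-0.001, 0.725, 0.688, -0.002]
contact_force: [0.0, 0.4, 0.7]
opening: 0.599
gripper_force: 0.0
```

```bash
python3 go.py 513.3,197.5,-5.5,87
```

```text
t 14.7 pos [513.1 196.6  17.5] H 87.02 tilt [-0.0032 -0.0011] op 0.599 F [0.  0.4 0.7] gf 0.0
513.3,197.5,-5.5,87 -> [0.001, 0.0003, 0.023] yaw 0.02
```

Call:
{"fn": "arm_command", "kwargs": {
  "plan": [
    [[0.0,0.0,0.008],0,0.6],
    [[0.0,0.0,0.016],0,0.6],
    [[0.0,0.0,0.022],0,0.6],
    [[0.0,0.0,0.024],0,0.6],
    [[0.0,0.0,0.024],0,0.3],
    [[0.0,0.0,0.024],0,0.0],
    [[0.0,0.0,0.024],0,0.0],
    [[0.0,0.0,0.024],0,0.0]
  ]
}}

```text
t: 15.5
tcp_pos: [0.5142, 0.197, -0.0047]
eef_rot: [0.0, 0.725, 0.688, 0.0]
contact_force: [-1.3, -0.0, 3.2]
opening: 0.169
gripper_force: 62.7
```

Call:
{"fn": "arm_command", "kwargs": {
  "plan": [
    [[0.0,0.0,0.0],0,0.0],
    [[0.0,0.0,0.0],0,0.0]
  ]
}}

```text
t: 15.7
tcp_pos: [0.5141, 0.197, -0.0047]
eef_rot: [-0.0, 0.725, 0.688, 0.0]
contact_force: [-2.2, -0.9, 5.9]
opening: 0.17
gripper_force: 62.9
```

```bash
python3 go.py; python3 - <<'E'
from m import *
for n in("top","scene"):
    p,d,c=grab(n); hsv=cv2.cvtColor(p,cv2.COLOR_BGR2HSV)
    m=cv2.inRange(hsv,(8,90,60),(25,255,255)); v,u=np.nonzero(m[140:255,180:320]); P=plane(c,np.c_[u+180,v+140],.012)*1000
    # -y end edges: per-row extents in world y bins
    for y in range(40,240,10):
        q=P[(P[:,1]>=y)&(P[:,1]<y+10)]
        if len(q)>3: print(n,y,len(q),np.round([q[:,0].min(),q[:,0].max()]))
    print('ymin',P[:,1].min())
E
```

```text
t 15.7 pos [514.1 197.   -4.7] H 87.0 tilt [0.0001 0.0001] op 0.17 F [-2.2 -0.9  5.9] gf 62.905579805374146
top 50 37 [455. 557.]
top 60 56 [455. 558.]
top 70 57 [456. 559.]
top 80 58 [457. 560.]
top 90 65 [458. 561.]
top 100 63 [459. 561.]
top 110 44 [484. 562.]
top 120 26 [517. 563.]
top 130 8 [543. 563.]
top 150 14 [508. 545.]
top 160 26 [505. 558.]
top 170 11 [502. 518.]
ymin 11.658367985227514
scene 50 65 [450. 558.]
scene 60 67 [447. 556.]
scene 70 68 [446. 558.]
scene 80 71 [448. 559.]
scene 90 71 [450. 561.]
scene 100 82 [449. 559.]
scene 110 86 [450. 562.]
scene 120 9 [455. 546.]
ymin 49.018333448246246
```

Gripped handle_b and aligned with the stand (board front centre about 506 against centre line about 506.5). Now sliding in, with a small rise for the ramp.

Call:
{"fn": "arm_command", "kwargs": {
  "plan": [
    [[-0.01,0.0,0.0],0,0.0],
    [[-0.025,0.0,0.0],0,0.0],
    [[-0.04,0.0,-0.0003],0,0.0],
    [[-0.055,0.0,-0.0006],0,0.0],
    [[-0.07,0.0,-0.001],0,0.0],
    [[-0.085,0.0,-0.0014],0,0.0],
    [[-0.095,0.0,-0.0018],0,0.0],
    [[-0.1,0.0,-0.002],0,0.0]
  ]
}}

```text
t: 16.6
tcp_pos: [0.5096, 0.097, -0.0029]
eef_rot: [0.0, 0.726, 0.688, 0.001]
contact_force: [0.2, 6.5, 1.6]
opening: 0.168
gripper_force: 62.5
```

```bash
python3 go.py; python3 - <<'E'
from m import *
for n in("top","scene"):
    p,d,c=grab(n); hsv=cv2.cvtColor(p,cv2.COLOR_BGR2HSV)
    m=cv2.inRange(hsv,(8,90,60),(25,255,255)); v,u=np.nonzero(m[140:255,180:340]); P=plane(c,np.c_[u+180,v+140],.015)*1000
    for y in range(-70,60,20):
        q=P[(P[:,1]>=y)&(P[:,1]<y+10)]
        if len(q)>3: print(n,y,len(q),np.round([q[:,0].min(),q[:,0].max()]))
E
```

```text
t 16.6 pos [509.6  97.   -2.9] H 86.94 tilt [0.0013 0.0011] op 0.168 F [0.2 6.5 1.6] gf 62.51924157142639
top -50 38 [450. 552.]
top -30 57 [451. 553.]
top -10 65 [452. 555.]
top 10 14 [503. 553.]
top 30 4 [497. 530.]
top 50 27 [494. 539.]
scene -50 65 [447. 556.]
scene -30 60 [454. 557.]
scene -10 50 [452. 556.]
scene 10 85 [446. 556.]
scene 30 80 [447. 559.]
scene 50 60 [448. 546.]
```

Smooth, with low forces. Continuing.

Call:
{"fn": "arm_command", "kwargs": {
  "plan": [
    [[-0.015,0.0,-0.0004],0,0.0],
    [[-0.03,0.0,-0.0008],0,0.0],
    [[-0.045,0.0,-0.001],0,0.0],
    [[-0.06,0.0,-0.001],0,0.0],
    [[-0.075,0.0,-0.001],0,0.0],
    [[-0.09,0.0,-0.001],0,0.0],
    [[-0.1,0.0,-0.001],0,0.0],
    [[-0.105,0.0,-0.001],0,0.0]
  ]
}}

```text
t: 17.5
tcp_pos: [0.5039, -0.007, -0.0017]
eef_rot: [-0.0, 0.726, 0.688, 0.001]
contact_force: [1.0, 7.9, 5.5]
opening: 0.164
gripper_force: 63.0
```

Call:
{"fn": "arm_command", "kwargs": {
  "plan": [
    [[-0.01,0.0,0.0],0,0.0],
    [[-0.025,0.0,0.0],0,0.0],
    [[-0.04,0.0,0.0],0,0.0],
    [[-0.05,0.0,0.0],0,0.0],
    [[-0.055,0.0,0.0],0,0.0],
    [[-0.058,0.0,0.0],0,0.0],
    [[-0.058,0.0,0.0],0,0.0]
  ]
}}

```text
t: 18.2
tcp_pos: [0.5006, -0.0647, -0.0017]
eef_rot: [-0.001, 0.726, 0.688, 0.001]
contact_force: [-0.0, 5.6, 6.5]
opening: 0.166
gripper_force: 63.0
```

```bash
python3 go.py
```

```text
t 18.2 pos [500.6 -64.7  -1.7] H 86.94 tilt [0.0002 0.0018] op 0.166 F [-0.   5.6  6.5] gf 63.043330907821655
```

Call:
{"fn": "arm_command", "kwargs": {
  "plan": [
    [[-0.003,0.0,0.0],0,0.0],
    [[-0.006,0.0,0.0],0,0.0],
    [[-0.008,0.0,0.0],0,0.0],
    [[-0.01,0.0,0.0],0,0.0],
    [[-0.011,0.0,0.0],0,0.0],
    [[-0.012,0.0,0.0],0,0.0],
    [[-0.012,0.0,0.0],0,0.0]
  ]
}}

```text
t: 18.9
tcp_pos: [0.4998, -0.0758, -0.0017]
eef_rot: [-0.001, 0.726, 0.688, 0.001]
contact_force: [0.0, 8.6, 7.0]
opening: 0.166
gripper_force: 63.1
```

Call:
{"fn": "arm_command", "kwargs": {
  "plan": [
    [[-0.001,0.0,0.0],0,0.0],
    [[-0.002,0.0,0.0],0,0.0],
    [[-0.002,0.0,0.0],0,0.0]
  ]
}}

```text
t: 19.2
tcp_pos: [0.4996, -0.0778, -0.0017]
eef_rot: [-0.001, 0.726, 0.688, 0.001]
contact_force: [0.9, 7.4, 7.2]
opening: 0.165
gripper_force: 63.1
```

Call:
{"fn": "arm_command", "kwargs": {
  "plan": [
    [[-0.001,0.0,0.0],0,0.0],
    [[-0.002,0.0,0.0],0,0.0],
    [[-0.0025,0.0,0.0],0,0.0],
    [[-0.0025,0.0,0.0],0,0.0]
  ]
}}

```text
t: 19.6
tcp_pos: [0.4995, -0.0802, -0.0017]
eef_rot: [-0.001, 0.726, 0.688, 0.001]
contact_force: [0.2, 7.7, 6.3]
opening: 0.169
gripper_force: 63.1
```

Call:
{"fn": "arm_command", "kwargs": {
  "plan": [
    [[-0.001,0.0,0.0],0,0.0],
    [[-0.002,0.0,0.0],0,0.0],
    [[-0.002,0.0,0.0],0,0.0]
  ]
}}

```text
t: 19.9
tcp_pos: [0.4994, -0.0822, -0.0017]
eef_rot: [-0.001, 0.726, 0.688, 0.001]
contact_force: [0.7, 7.9, 6.5]
opening: 0.165
gripper_force: 63.1
```

Call:
{"fn": "arm_command", "kwargs": {
  "plan": [
    [[-0.001,0.0,0.0],0,0.0],
    [[-0.002,0.0,0.0],0,0.0],
    [[-0.002,0.0,0.0],0,0.0]
  ]
}}

```text
t: 20.2
tcp_pos: [0.4994, -0.083, -0.0017]
eef_rot: [-0.002, 0.726, 0.688, 0.002]
contact_force: [1.8, 11.8, 7.3]
opening: 0.168
gripper_force: 63.2
```

Call:
{"fn": "arm_command", "kwargs": {
  "plan": [
    [[-0.001,0.0,0.0],0,0.0],
    [[-0.0015,0.0,0.0],0,0.0],
    [[-0.0015,0.0,0.0],0,0.0]
  ]
}}

```text
t: 20.5
tcp_pos: [0.4994, -0.083, -0.0017]
eef_rot: [-0.003, 0.726, 0.687, 0.003]
contact_force: [1.6, 16.9, 7.3]
opening: 0.165
gripper_force: 63.3
```

Call:
{"fn": "arm_command", "kwargs": {
  "plan": [
    [[-0.001,0.0,0.0],0,0.0],
    [[-0.002,0.0,0.0],0,0.0],
    [[-0.003,0.0,0.0],0,0.0],
    [[-0.003,0.0,0.0],0,0.0]
  ]
}}

```text
t: 20.9
tcp_pos: [0.4993, -0.083, -0.0017]
eef_rot: [-0.004, 0.727, 0.686, 0.004]
contact_force: [5.1, 27.0, 7.9]
opening: 0.164
gripper_force: 63.4
```

Call:
{"fn": "arm_command", "kwargs": {
  "plan": [
    [[0.002,0.0,0.0],0,0.0],
    [[0.0045,0.0,0.0],0,0.1],
    [[0.005,0.0,0.0],0,0.4],
    [[0.005,0.0,0.0],0,0.4],
    [[0.005,0.0,-0.04],0,0.4],
    [[0.005,0.0,-0.08],0,0.4],
    [[0.02,0.0,-0.12],0,0.4],
    [[0.04,0.0,-0.16],0,0.4]
  ]
}}

```text
t: 21.7
tcp_pos: [0.501, -0.0518, 0.1591]
eef_rot: [0.0, 0.726, 0.688, -0.001]
contact_force: [0.8, 0.1, 0.6]
opening: 0.399
gripper_force: 0.0
```

```bash
python3 go.py 665,199.5,150,93
```

```text
t 21.7 pos [501.  -51.8 159.1] H 86.9 tilt [-0.0007 -0.0014] op 0.399 F [0.8 0.1 0.6] gf 0.0
665,199.5,150,93 -> [0.2599, 0.1502, 0.0087] yaw -6.1
```

Home confirmed: TCP y held at -83.0 while the push rose from 12 to 27 N. Next, the long bar.

Call:
{"fn": "arm_command", "kwargs": {
  "plan": [
    [[0.26,0.15,0.0],-6.1,0.5],
    [[0.26,0.15,0.0],-6.1,0.5],
    [[0.26,0.15,0.0],-6.1,0.5],
    [[0.26,0.15,0.0],-6.1,0.5],
    [[0.26,0.15,0.0],-6.1,0.5],
    [[0.26,0.15,0.0],-6.1,0.5],
    [[0.26,0.15,0.0],-6.1,0.5],
    [[0.26,0.15,0.0],-6.1,0.5]
  ]
}}

```text
t: 22.5
tcp_pos: [0.6646, 0.2012, 0.1563]
eef_rot: [-0.0, 0.687, 0.727, -0.001]
contact_force: [-0.8, -0.2, 0.5]
opening: 0.495
gripper_force: 0.0
```

```bash
python3 go.py 665,199.5,40,93; python3 - <<'E'
from m import *
for n in("top","scene"):
    p,d,c=grab(n); hsv=cv2.cvtColor(p,cv2.COLOR_BGR2HSV); np.savez(n+"2.npz",p=p,d=d)
    m=cv2.inRange(hsv,(8,90,60),(25,255,255)); 
    try: print(n,'board',rect(c,m,.015,(270,140,345,255)))
    except Exception as e: print(e)
p=np.load("top2.npz")['p'];c=optics.calibration("top")
W=cloud(np.load("top2.npz")['d'],c)
g=((W[...,2]>.036)&(W[...,2]<.055)).astype(np.uint8)*255
print('hood',rect(c,g,.044,(315,165,350,220)))
dk=((p.max(2)<75)*255).astype(np.uint8)
for b in((272,170,300,192),(272,200,300,220)): print('post',rect(c,dk,.033,b))
print(p.max(2)[170:215:1,290:300][:, :4].T)
E
```

```text
t 22.5 pos [664.6 201.2 156.3] H 93.2 tilt [-0.0021 -0.0019] op 0.495 F [-0.8 -0.2  0.5] gf 0.0
665,199.5,40,93 -> [-0.0015, 0.0006, 0.1163] yaw 0.2
top board (696, array([ 496.8, -113.1]), array([ 497. , -113.2,  106.9,  106.5,   86.5]), 'pca', np.float64(133.19))
scene board (899, array([ 494.2, -117.3]), array([ 495.7, -116.5,  113.5,  111.7,   86.8]), 'pca', np.float64(143.45))
hood (622, array([ 493.4, -197. ]), array([ 492.9, -197.2,   70.3,  145.5,   86.9]), 'pca', np.float64(176.84))
post (31, array([568.1, -21.2]), array([568.3, -21.4,  28.1,  12.3,  85. ]), 'pca', np.float64(84.1))
post (44, array([436.4, -13.4]), array([437.6, -10.6,  39.5,  15.9,  85. ]), 'pca', np.float64(89.47))
[[161 156 160 168 174 168 158 134 135 131 136 138 176 177 176 176 172 173
  173 173 174 173 173 173 174 172 173 173 172 170 171 169 168 171 171 165
  148 141  97  67  55  53  57  74 104]
 [158 151 153 160 164 163 161 145 137 140 137 137 175 176 176 175 172 172
  173 171 175 172 174 172 172 173 173 172 173 171 171 170 168 171 170 171
  171 167 150 140 122 118 110  83 102]
 [159 154 156 160 162 166 158 124 137 142 141 135 175 175 176 175 172 172
  172 172 174 173 172 172 172 172 174 172 172 171 170 168 169 171 170 170
  170 171 173 167 145 141 127 103 144]
 [163 161 163 164 165 169 156 109 137 143 143 133 175 175 176 175 173 173
  173 171 174 173 172 171 173 173 175 171 171 170 170 169 167 171 170 171
  171 171 174 167 146 141 128 114 167]]
```

The board is home: 106.5 mm is visible behind the hood, against 106 expected. Refined notch position: (502.8,-19.2). Descending on the long bar.

Call:
{"fn": "arm_command", "kwargs": {
  "plan": [
    [[-0.001,0.0,0.04],0.2,0.5],
    [[-0.001,0.0,0.085],0.2,0.5],
    [[-0.001,0.0,0.125],0.2,0.5],
    [[-0.001,0.0,0.145],0.2,0.5],
    [[-0.001,0.0,0.15],0.2,0.5],
    [[-0.001,0.0,0.15],0.2,0.5],
    [[-0.001,0.0,0.15],0.2,0.5],
    [[-0.001,0.0,0.15],0.2,0.5]
  ]
}}

```text
t: 23.4
tcp_pos: [0.6662, 0.2, 0.0101]
eef_rot: [0.001, 0.689, 0.725, 0.002]
contact_force: [0.5, 0.7, -0.1]
opening: 0.498
gripper_force: 0.0
```

```bash
python3 go.py 664.5,200,-16,93
```

```text
t 23.4 pos [666.2 200.   10.1] H 92.89 tilt [0.0038 0.0006] op 0.498 F [ 0.5  0.7 -0.1] gf 0.0
664.5,200,-16,93 -> [0.0, -0.0018, 0.0261] yaw -0.11
```

Call:
{"fn": "arm_command", "kwargs": {
  "plan": [
    [[0.0,0.0,0.008],0,0.5],
    [[0.0,0.0,0.015],0,0.5],
    [[0.0,0.0,0.019],0,0.5],
    [[0.0,0.0,0.022],0,0.5],
    [[0.0,0.0,0.022],0,0.5]
  ]
}}

```text
t: 23.9
tcp_pos: [0.6642, 0.2001, -0.0151]
eef_rot: [-0.0, 0.689, 0.725, -0.001]
contact_force: [0.3, 0.4, -0.1]
opening: 0.501
gripper_force: 0.0
```

```bash
python3 go.py 664.5,200,-16,93
```

```text
t 23.9 pos [664.2 200.1 -15.1] H 92.92 tilt [-0.0014 -0.0004] op 0.501 F [ 0.3  0.4 -0.1] gf 0.0
664.5,200,-16,93 -> [-0.0001, 0.0003, 0.0009] yaw -0.08
```

Call:
{"fn": "arm_command", "kwargs": {
  "plan": [
    [[0.0,0.0,0.001],0,0.2],
    [[0.0,0.0,0.001],0,0.0],
    [[0.0,0.0,0.001],0,0.0],
    [[0.0,0.0,0.001],0,0.0],
    [[0.0,0.0,0.001],0,0.0],
    [[0.0,0.0,0.001],0,0.0]
  ]
}}

```text
t: 24.5
tcp_pos: [0.6652, 0.2002, -0.0148]
eef_rot: [0.0, 0.689, 0.725, 0.0]
contact_force: [1.1, 0.1, 1.0]
opening: 0.167
gripper_force: 60.8
```

```bash
python3 go.py 502.8,-19.2,100,177
```

```text
t 24.5 pos [665.2 200.2 -14.8] H 92.91 tilt [0.001  0.0001] op 0.167 F [1.1 0.1 1. ] gf 60.78263998031616
502.8,-19.2,100,177 -> [-0.2109, -0.1732, -0.115] yaw -84.09
```

Call:
{"fn": "arm_command", "kwargs": {
  "plan": [
    [[0.0,0.0,-0.04],0,0.0],
    [[0.0,0.0,-0.09],0,0.0],
    [[-0.02,-0.015,-0.13],0,0.0],
    [[-0.05,-0.04,-0.13],-8,0.0],
    [[-0.08,-0.065,-0.13],-16,0.0],
    [[-0.11,-0.09,-0.13],-24,0.0],
    [[-0.14,-0.115,-0.13],-32,0.0],
    [[-0.165,-0.135,-0.13],-40,0.0]
  ]
}}

```text
t: 25.3
tcp_pos: [0.5354, 0.0272, 0.1141]
eef_rot: [-0.001, 0.397, 0.918, -0.001]
contact_force: [0.0, -0.3, -2.2]
opening: 0.164
gripper_force: 60.4
```

```bash
python3 go.py 502.8,-19.2,60,177
```

```text
t 25.3 pos [535.4  27.2 114.1] H 133.23 tilt [-0.0031 -0.0003] op 0.164 F [ 0.  -0.3 -2.2] gf 60.3580641746521
502.8,-19.2,60,177 -> [-0.0116, -0.0554, 0.0542] yaw -43.77
```

Call:
{"fn": "arm_command", "kwargs": {
  "plan": [
    [[-0.004,-0.015,0.0],-8,0.0],
    [[-0.008,-0.03,0.0],-16,0.0],
    [[-0.011,-0.045,0.0],-24,0.0],
    [[-0.012,-0.055,0.0],-32,0.0],
    [[-0.012,-0.055,0.0],-40,0.0],
    [[-0.012,-0.055,0.02],-43.8,0.0],
    [[-0.012,-0.055,0.04],-43.8,0.0],
    [[-0.012,-0.055,0.04],-43.8,0.0]
  ]
}}

```text
t: 26.1
tcp_pos: [0.5027, -0.0173, 0.0722]
eef_rot: [-0.004, 0.029, 1.0, 0.0]
contact_force: [-1.7, -0.0, -2.8]
opening: 0.162
gripper_force: 60.3
```

Call:
{"fn": "arm_command", "kwargs": {
  "plan": [
    [[0.0,0.0,0.0],0,0.0],
    [[0.0,0.0,0.0],0,0.0]
  ]
}}

```text
t: 26.3
tcp_pos: [0.5068, -0.0178, 0.0756]
eef_rot: [0.001, 0.029, 1.0, -0.0]
contact_force: [-0.1, 0.4, -2.7]
opening: 0.16
gripper_force: 60.3
```

```bash
python3 go.py 502.8,-19.2,30,177 502.8,-19.2,11.2,177; python3 - <<'E'
from m import *
o=[]
for n,b in(("top",(250,155,350,230)),("scene",(255,160,355,235))):
    p,d,c=grab(n); o.append(cv2.resize(p[b[1]:b[3],b[0]:b[2]],(400,300)))
cv2.imwrite('pics/c7.png',np.hstack(o))
E
```

```text
t 26.3 pos [506.8 -17.8  75.6] H 176.71 tilt [ 0.0012 -0.0003] op 0.16 F [-0.1  0.4 -2.7] gf 60.32920002937317
502.8,-19.2,30,177 -> [0.0039, -0.0016, 0.0456] yaw -0.29
502.8,-19.2,11.2,177 -> [0.004, -0.0016, 0.0644] yaw -0.29
```

View pics/c7.png

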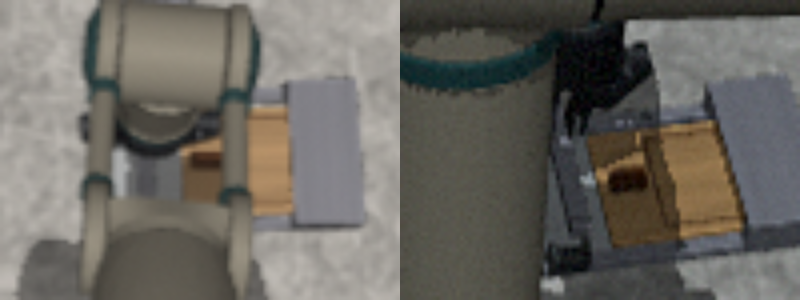

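The picture shows the board home against the hood (top crop (245,160), scene crop (665,185)), with the bar hidden under the gripper. Lowering above the notches.

Call:
{"fn": "arm_command", "kwargs": {
  "plan": [
    [[0.002,-0.0015,0.01],-0.3,0.0],
    [[0.003,-0.0015,0.02],-0.3,0.0],
    [[0.003,-0.0015,0.03],-0.3,0.0],
    [[0.003,-0.0015,0.038],-0.3,0.0],
    [[0.003,-0.0015,0.042],-0.3,0.0],
    [[0.003,-0.0015,0.042],-0.3,0.0],
    [[0.003,-0.0015,0.042],-0.3,0.0],
    [[0.003,-0.0015,0.042],-0.3,0.0]
  ]
}}

```text
t: 27.2
tcp_pos: [0.5035, -0.0192, 0.0332]
eef_rot: [0.0, 0.026, 1.0, -0.0]
contact_force: [-0.7, -0.1, -2.4]
opening: 0.164
gripper_force: 60.4
```

```bash
python3 go.py 502.8,-19.2,14,177; python3 - <<'E'
from m import *
for n in("top","scene"):
    p,d,c=grab(n); W=cloud(d,c)
    k=(W[...,2]>.045)&(W[...,2]<.09)&(abs(W[...,1]+.02)<.05)&(abs(W[...,0]-.503)<.12)
    k=k&((W[...,0]<.44)|(W[...,0]>.565))
    for s in(k&(W[...,0]<.5),k&(W[...,0]>.5)):
        if s.sum():print(n,s.sum(),np.round(np.median(W[s],0)*1000,1),np.round(W[s].min(0)*1000),np.round(W[s].max(0)*1000))
E
```

```text
t 27.2 pos [503.5 -19.2  33.2] H 177.01 tilt [ 0.0009 -0.0003] op 0.164 F [-0.7 -0.1 -2.4] gf 60.373345613479614
502.8,-19.2,14,177 -> [0.0007, -0.0001, 0.0192] yaw 0.01
scene 55 [421.8 -14.9  63.8] [410. -24.  50.] [439.  -7.  73.]
```

Call:
{"fn": "arm_command", "kwargs": {
  "plan": [
    [[0.0,0.0,0.004],0,0.0],
    [[0.0,0.0,0.008],0,0.0],
    [[0.0,0.0,0.011],0,0.0],
    [[0.0,0.0,0.014],0,0.0],
    [[0.0,0.0,0.0165],0,0.0],
    [[0.0,0.0,0.0185],0,0.0],
    [[0.0,0.0,0.0185],0,0.0]
  ]
}}

```text
t: 28.0
tcp_pos: [0.5029, -0.0191, 0.014]
eef_rot: [-0.0, 0.026, 1.0, 0.0]
contact_force: [-0.2, -0.1, -2.5]
opening: 0.165
gripper_force: 60.4
```

Call:
{"fn": "arm_command", "kwargs": {
  "plan": [
    [[0.0,0.0,0.001],0,0.0],
    [[0.0,0.0,0.002],0,0.0],
    [[0.0,0.0,0.003],0,0.0],
    [[0.0,0.0,0.003],0,0.0]
  ]
}}

```text
t: 28.4
tcp_pos: [0.503, -0.0191, 0.0113]
eef_rot: [-0.0, 0.026, 1.0, -0.0]
contact_force: [-0.4, 0.1, -2.6]
opening: 0.169
gripper_force: 60.4
```

```bash
python3 go.py
```

```text
t 28.4 pos [503.  -19.1  11.3] H 177.01 tilt [-0.0001 -0.0001] op 0.169 F [-0.4  0.1 -2.6] gf 60.371525287628174
```

Call:
{"fn": "arm_command", "kwargs": {
  "plan": [
    [[0.0,0.0,0.0005],0,0.0],
    [[0.0,0.0,0.001],0,0.0],
    [[0.0,0.0,0.0015],0,0.0],
    [[0.0,0.0,0.0015],0,0.0]
  ]
}}

```text
t: 28.8
tcp_pos: [0.5031, -0.0191, 0.0111]
eef_rot: [0.0, 0.026, 1.0, -0.0]
contact_force: [-2.4, -0.2, 9.0]
opening: 0.162
gripper_force: 61.7
```

Seated on the seats: contact at z = 11.1, against 11.2 predicted. Release, lift straight up and clear away.

Call:
{"fn": "arm_command", "kwargs": {
  "plan": [
    [[0.0,0.0,-0.0005],0,0.15],
    [[0.0,0.0,-0.0005],0,0.3],
    [[0.0,0.0,-0.0005],0,0.4],
    [[0.0,0.0,-0.0005],0,0.4],
    [[0.0,0.0,-0.02],0,0.4],
    [[0.0,0.0,-0.06],0,0.4],
    [[0.0,0.0,-0.1],0,0.4],
    [[0.0,0.0,-0.15],0,0.4]
  ]
}}

```text
t: 29.6
tcp_pos: [0.5019, -0.0189, 0.1601]
eef_rot: [-0.002, 0.026, 1.0, 0.0]
contact_force: [2.1, -0.2, -0.7]
opening: 0.403
gripper_force: 0.0
```

Call:
{"fn": "arm_command", "kwargs": {
  "plan": [
    [[0.04,-0.05,-0.03],0,0.4],
    [[0.08,-0.1,-0.05],0,0.4],
    [[0.1,-0.15,-0.05],0,0.4],
    [[0.12,-0.2,-0.05],0,0.4],
    [[0.12,-0.25,-0.05],0,0.4],
    [[0.12,-0.28,-0.05],0,0.4],
    [[0.12,-0.3,-0.05],0,0.4],
    [[0.12,-0.3,-0.05],0,0.4]
  ]
}}

```text
t: 30.4
tcp_pos: [0.3672, -0.3179, 0.2097]
eef_rot: [0.0, 0.029, 1.0, -0.002]
contact_force: [0.3, 0.4, -0.1]
opening: 0.398
gripper_force: 0.0
```

```bash
python3 go.py; python3 - <<'E'
from m import *
o=[]
for n,b in(("top",(250,155,350,230)),("scene",(255,160,355,235))):
    p,d,c=grab(n); o.append(cv2.resize(p[b[1]:b[3],b[0]:b[2]],(400,300))); W=cloud(d,c); X,Y,Z=[W[...,i]*1000 for i in range(3)]
    k=(Z>33)&(Z<55)&(abs(Y+20)<30)&(abs(X-503)<120)
    if k.sum()>20:
        v,u=np.nonzero(k);P=plane(c,np.c_[u,v],.042)*1000
        print(n,k.sum(),cv2.minAreaRect(P[:,:2].astype(np.float32)))
        for s,t in((400,470),(470,540),(540,610)):
            q=k&(X>s)&(X<t); print(np.round(np.median(W[q],0)*1000,1),q.sum())
cv2.imwrite('pics/c8.png',np.hstack(o))
E
```

```text
t 30.4 pos [ 367.2 -317.9  209.7] H 176.71 tilt [ 0.0004 -0.0036] op 0.398 F [ 0.3  0.4 -0.1] gf 0.0
top 200 ((502.9443359375, -14.488059997558594), (31.851720809936523, 188.88748168945312), 86.0047607421875)
[440.  -12.3  40.1] 67
[504.  -15.8  40.6] 71
[569.5 -20.   39.9] 62
scene 60 ((570.597900390625, -18.55208969116211), (19.411603927612305, 61.33195495605469), 68.51487731933594)
[nan nan nan] 0
[538.1 -14.2  43.7] 1
[574.7 -19.8  41.3] 59
  return _methods._mean(a, axis=axis, dtype=dtype,
  ret = um.true_divide(
```

View pics/c8.png

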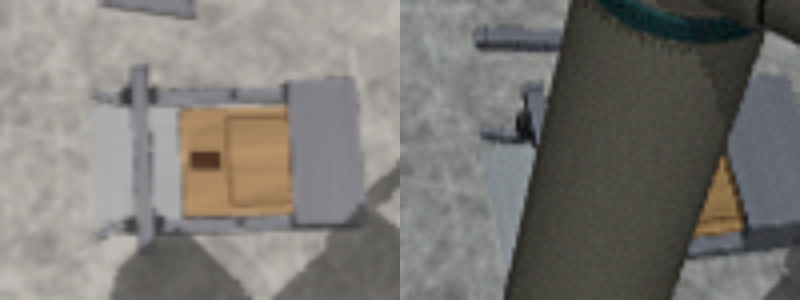

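The final picture shows the bar lying across both posts (top crop (140,155)), square and level with its top about 40–41 mm along its whole length. The board sits home under the hood, its handle at (205,160).

```bash
python3 -c "
from cell import ticket; print(ticket.hand_in())"
```

```text
the job is handed in; nothing more can be done
None
```

The board is home against the end stop, the long bar lies square and level in both notches, and the job was handed in at about 30 s of robot time.

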